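# Sort the refill cylinders by weight

## Robot

A 7-joint arm with a two-finger parallel gripper is mounted at the origin on the work surface. World frame = base frame: x ahead of the robot, y to its left, z up, the work surface at z = 0. Lengths are in m, angles in degrees, forces in N, time in s.
With the tool pointing down it reaches from about 0.35 to 0.775 m from the base axis. Payload 3.1 kg.
Tool frame: the origin (TCP) lies on the centre line of the jaws, within the pads' length; the fingertips stand 17 mm ahead of it and the grasp point (between the pads) lies 2 mm behind it (robot.tip_reach is the distance from the TCP to the fingertips, in m); z points along the fingers, y is the direction in which the jaws open and shut (so a half turn about z gives the same grasp; the last joint's range is limited). The gripper opens to 85 mm and grips with 20 to 120 N. Pads are 22 mm wide; open, the fingers measure 114 mm over their backs; the gripper's body (76 mm by 85 mm) begins 54 mm behind the grasp point. The pads swing forward as they close: fully open they stand 13 mm farther back than shut.
Start: joints at [-78.707, 17.813, 0.802, 86.603, -0.252, 75.585, -1.558], TCP at [0.13, 0.534, 0.248] pointing down, gripper open.
Joint ranges: [-154.91, 154.91], [-16.99, 109.72], [-72.82, 74.43], [7.12, 147.25], [-82.49, 262.49], [11.32, 116.49], [-174.64, 174.64]. Speed limits (degrees/s): [159.86, 159.86, 180, 180, 180, 180, 180].

## Interface

Orientations are given as [roll, pitch, yaw] about the fixed x, y, z axes, in that order (R = Rz(yaw) Ry(pitch) Rx(roll)).
In Python, from station import robot, fingers, vision, workorder, recognise gives the robot as it stands. Calls block until the motion is done:
- robot.move_to(position, orientation): joint-space move of the TCP to a pose.
- robot.line_to(position, orientation=None, velocity=0.15, f_stop=None): straight line of the TCP; orientation=None keeps the orientation; velocity is the mean speed in m/s. With f_stop (N) it stops when the force on the tool has changed by that much, and returns True; else False.
- robot.move_j(angles): joint-space move.
- fingers.gripper_to(opening, force=None): opening from 0.0 (shut) to 1.0 (fully open); force is the grip in N (None keeps the last); returns when the fingers have stopped.
- robot.pause(seconds).
- robot.inverse_kinematics(position, orientation): joint angles nearest the present ones, or None.
- vision.grab_frame(name): name is "side" or "top"; returns the picture (384x512x3 uint8, red, green, blue); there is no depth.
- vision.calibration(name): a dict with "mtx" (3x3 intrinsics, pixels), "extrinsics" (4x4, takes a point from world to camera coordinates). Camera axes: x right, y up, looking along -z (the intrinsics and any distortion apply to the point x, -y, -z); pixel columns grow to the right and rows downward; lengths in m; the calibration is good to about 2 mm. A picture is of the moment at which its call begins. calibration takes no time and is no camera call.
A pose or a line that the arm cannot do raises robot.PlanningError and nothing moves.
- workorder.close_job(): hands the job in, once; it reports no verdict.
Trained networks look in the newest picture that a camera, given by its name, has taken for a name from the list of things; names that differ only in an ending like _2 or _b are one class to them, and where a whole thing is asked for, a point or a joint stands for the part that bears it (a point fixed in the world has none). Each returns a list of dicts, best first, with "p" (0 to 1); they miss things now and then, are a little off and sometimes report something else, mostly with a low value. They report only what shows in the picture. A call takes as long as a camera call. They do not tell look-alikes from the thing itself.
- recognise(label, camera): "rect" ([centre column, centre row, width, height] in pixels, round what is visible of it).
Readings, each from a call of its own:
- robot.current_time_s(): time.
- robot.current_joint_positions(): joint angles.
- robot.current_dq(): joint speeds.
- robot.current_joint_torque(): joint torques, N m.
- robot.current_tool_pos(): TCP position.
- robot.current_eef_rot(): TCP orientation.
- robot.current_contact_force(): force on the tool from outside, world axes, zero at the start.
- robot.current_torque(): the same for the moment, N m.
- robot.current_finger_gap(): opening from 0.0 (shut) to 1.0 (fully open).
Only numpy, scipy, OpenCV 4.12 (cv2) and the standard library are available. Lean on these libraries where they do the work, as an engineer would, in place of code of your own. Each camera call takes 0.05 s, during which the arm holds its last target.

## Task

Three identical-looking soda-maker refill cylinders lean in the sloping rack: one is full, one part-used and one spent, and only their weight tells which. Stand the full (heaviest) one upright in the middle of the round cork trivet and the spent (lightest) one upright in the square returns crate, and leave the part-used one home in a bay of the rack. Set the cylinders down gently, and do not knock the other things on the counter about.

Things in the scene. Friction and masses are not known exactly. Their poses are not given: they have to be found in the camera images.
- cyl_1_mid (a point): plain aluminium refill cylinder, 56 mm in diameter, straight from its base to 118 mm up, then a shoulder, and a brass valve stub 24 mm in diameter from 134 to 150 mm (the top). This point: on the axis, 75 mm above the base; z axis along the cylinder to the valve. Starts leaning 30 degrees in a bay of the rack
- cyl_1: the same cylinder; origin at the centre of its base. Total weight: full about 800 g (760 to 840), part-used about 500 g (480 to 520), spent about 250 g; one of each, and any cylinder may be any of them. What is inside may shift by 2 mm
- cyl_2_mid (a point): plain aluminium refill cylinder, 56 mm in diameter, straight from its base to 118 mm up, then a shoulder, and a brass valve stub 24 mm in diameter from 134 to 150 mm (the top). This point: on the axis, 75 mm above the base; z axis along the cylinder to the valve. Starts leaning 30 degrees in a bay of the rack
- cyl_2: the same cylinder; origin at the centre of its base. Total weight: full about 800 g (760 to 840), part-used about 500 g (480 to 520), spent about 250 g; one of each, and any cylinder may be any of them. What is inside may shift by 2 mm
- cyl_3_mid (a point): plain aluminium refill cylinder, 56 mm in diameter, straight from its base to 118 mm up, then a shoulder, and a brass valve stub 24 mm in diameter from 134 to 150 mm (the top). This point: on the axis, 75 mm above the base; z axis along the cylinder to the valve. Starts leaning 30 degrees in a bay of the rack
- cyl_3: the same cylinder; origin at the centre of its base. Total weight: full about 800 g (760 to 840), part-used about 500 g (480 to 520), spent about 250 g; one of each, and any cylinder may be any of them. What is inside may shift by 2 mm
- rack: fixed sloping wooden rack, 400 mm wide (its y), three bays 125 mm apart. Origin on the counter below the middle bay. Cylinders in it lean 30 degrees from vertical, tops towards the rack's -x (to the robot): their axis in the rack's frame is (-0.5, 0, 0.866). A bay's floor is square to that axis, its centre 45 mm above the counter
- bay_1 (a point): bay at the rack's -y end: where a cylinder's point 75 mm up its axis lies when home; axes are the rack's, not leaning. A bay has a backrest on the robot's side, 64 mm high along the lean, a 14 mm lip opposite and cheeks 40 mm high left and right with 3 mm play: lift a cylinder out along its lean by 45 mm or more before moving it away
- bay_2 (a point): bay in the middle: where a cylinder's point 75 mm up its axis lies when home; axes are the rack's, not leaning. A bay has a backrest on the robot's side, 64 mm high along the lean, a 14 mm lip opposite and cheeks 40 mm high left and right with 3 mm play: lift a cylinder out along its lean by 45 mm or more before moving it away
- bay_3 (a point): bay at the rack's +y end: where a cylinder's point 75 mm up its axis lies when home; axes are the rack's, not leaning. A bay has a backrest on the robot's side, 64 mm high along the lean, a 14 mm lip opposite and cheeks 40 mm high left and right with 3 mm play: lift a cylinder out along its lean by 45 mm or more before moving it away
- trivet: fixed round cork trivet, 150 mm in diameter, 12 mm thick; origin at the centre of its underside, on the counter. Stands left or right of the rack
- crate: fixed square grey open crate for returns, 160 by 160 mm outside, walls 6 mm thick and 30 mm high, floor 6 mm thick; origin at the centre of its underside, on the counter. Stands on the other side of the rack from the trivet
- mug: white mug, 80 mm across, 90 mm high; a loose bystander, origin at its underside
- sauce: amber glass bottle, 60 mm across, 170 mm high; a loose bystander, origin at its underside
- bowl: blue bowl, 140 mm across, 55 mm high; a loose bystander, origin at its underside
- jar: glass jar, 72 mm across, 100 mm high; a loose bystander, origin at its underside
- mill: dark wooden mill, 52 mm across, 140 mm high; a loose bystander, origin at its underside
- spoon: spoon with a steel bowl and a wooden handle lying on the counter; a loose bystander, origin at its underside
Things that resemble listed ones, but are neither listed nor needed, are in the scene too. Leave any pink look-alike of the cyl_2 alone. What is shaped like the cyl_3 but red is not meant.

How it is judged (in metres and radians):
At the end, for the whole second after the job is handed in: Full cylinder (over 6.4 N) upright within 0.12 rad on the trivet, within 50 mm of its centre; spent one (1 to 3.7 N) likewise in the crate, within 65 mm of its centre; both mid points below 100 mm; part-used one within 20 mm of home in any bay; all at rest (under 0.02 m/s) (((horizontal distance between cyl_1_mid and trivet below 0.05 m and angle between each of cyl_1_mid, cyl_2_mid's own z axis and vertical below 0.12 rad and height (world z) of each of cyl_1_mid, cyl_2_mid below 0.1 m and contact force between cyl_1 and trivet above 6.4 N and horizontal distance between cyl_2_mid and crate below 0.065 m and contact force between cyl_2 and crate between 1 and 3.7 N and (distance between cyl_3_mid and bay_1 below 0.02 m or distance between cyl_3_mid and bay_2 below 0.02 m or distance between cyl_3_mid and bay_3 below 0.02 m)) or (horizontal distance between cyl_1_mid and trivet below 0.05 m and angle between each of cyl_1_mid, cyl_3_mid's own z axis and vertical below 0.12 rad and height (world z) of each of cyl_1_mid, cyl_3_mid below 0.1 m and contact force between cyl_1 and trivet above 6.4 N and horizontal distance between cyl_3_mid and crate below 0.065 m and contact force between cyl_3 and crate between 1 and 3.7 N and (distance between cyl_2_mid and bay_1 below 0.02 m or distance between cyl_2_mid and bay_2 below 0.02 m or distance between cyl_2_mid and bay_3 below 0.02 m)) or (horizontal distance between cyl_2_mid and trivet below 0.05 m and angle between each of cyl_2_mid, cyl_1_mid's own z axis and vertical below 0.12 rad and height (world z) of each of cyl_2_mid, cyl_1_mid below 0.1 m and contact force between cyl_2 and trivet above 6.4 N and horizontal distance between cyl_1_mid and crate below 0.065 m and contact force between cyl_1 and crate between 1 and 3.7 N and (distance between cyl_3_mid and bay_1 below 0.02 m or distance between cyl_3_mid and bay_2 below 0.02 m or distance between cyl_3_mid and bay_3 below 0.02 m)) or (horizontal distance between cyl_2_mid and trivet below 0.05 m and angle between each of cyl_2_mid, cyl_3_mid's own z axis and vertical below 0.12 rad and height (world z) of each of cyl_2_mid, cyl_3_mid below 0.1 m and contact force between cyl_2 and trivet above 6.4 N and horizontal distance between cyl_3_mid and crate below 0.065 m and contact force between cyl_3 and crate between 1 and 3.7 N and (distance between cyl_1_mid and bay_1 below 0.02 m or distance between cyl_1_mid and bay_2 below 0.02 m or distance between cyl_1_mid and bay_3 below 0.02 m)) or (horizontal distance between cyl_3_mid and trivet below 0.05 m and angle between each of cyl_3_mid, cyl_1_mid's own z axis and vertical below 0.12 rad and height (world z) of each of cyl_3_mid, cyl_1_mid below 0.1 m and contact force between cyl_3 and trivet above 6.4 N and horizontal distance between cyl_1_mid and crate below 0.065 m and contact force between cyl_1 and crate between 1 and 3.7 N and (distance between cyl_2_mid and bay_1 below 0.02 m or distance between cyl_2_mid and bay_2 below 0.02 m or distance between cyl_2_mid and bay_3 below 0.02 m)) or (horizontal distance between cyl_3_mid and trivet below 0.05 m and angle between each of cyl_3_mid, cyl_2_mid's own z axis and vertical below 0.12 rad and height (world z) of each of cyl_3_mid, cyl_2_mid below 0.1 m and contact force between cyl_3 and trivet above 6.4 N and horizontal distance between cyl_2_mid and crate below 0.065 m and contact force between cyl_2 and crate between 1 and 3.7 N and (distance between cyl_1_mid and bay_1 below 0.02 m or distance between cyl_1_mid and bay_2 below 0.02 m or distance between cyl_1_mid and bay_3 below 0.02 m))) and linear speed of each of cyl_1, cyl_2, cyl_3 below 0.02 m/s); the robot touches nothing.
It fails at once if a cylinder is let fall (over 0.6 m/s with the fingers off it, about a 20 mm drop) ((linear speed of cyl_1 above 0.6 m/s and contact force between cyl_1 and the fingers below 0.3 N) or (linear speed of cyl_2 above 0.6 m/s and contact force between cyl_2 and the fingers below 0.3 N) or (linear speed of cyl_3 above 0.6 m/s and contact force between cyl_3 and the fingers below 0.3 N)).
It fails at once if a cylinder is banged down on the trivet, the crate or the rack (over 80 N) (contact force between any of cyl_1, cyl_2, cyl_3 and trivet above 80 N or contact force between any of cyl_1, cyl_2, cyl_3 and crate above 80 N or contact force between any of cyl_1, cyl_2, cyl_3 and rack above 80 N).
It fails at once if another thing on the counter is pushed more than 40 mm or knocked over (distance of any of mug, sauce, bowl, jar, mill, spoon from where it was at the start of the episode above 0.04 m or angle between any of mug, sauce, bowl, jar, mill's own z axis and vertical above 0.5 rad).
It also fails if it takes over 72 s, if anything falls off the work surface, if the arm or the gripper's body presses on something with over 40 N, if the wrist force passes 120 N, or if a joint passes its speed limit or range.

## Working session

There is one attempt and no reset: what is moved stays moved. The work goes in short steps, each a Python script; the robot and the scene stay as the last script left them, time stands still between calls to the robot, and variables do not carry over. Pictures are saved under pics/ and viewed, and the job is handed in when it is done.

```bash
ls; mkdir -p pics
python3 - <<'E'
from station import robot, fingers, vision, workorder, recognise
import cv2, numpy as np
print(robot.current_time_s(), robot.current_tool_pos(), robot.current_eef_rot(), robot.current_finger_gap(), robot.tip_reach)
for n in ("side","top"):
    im=vision.grab_frame(n); cv2.imwrite(f"pics/{n}0.png",im[:,:,::-1])
    c=vision.calibration(n); print(n,c)
    for l in ("cyl_1","rack","trivet","crate","mug","sauce","bowl","jar","mill","spoon"):
        print(l,[(np.round(d["rect"]),round(d["p"],2)) for d in recognise(l,n)])
print(robot.current_time_s(), robot.current_contact_force())
E
```

```text
pics
0.0 [0.12988326 0.53371516 0.24718638] [-1.79860723e+02  4.40852110e-03  1.66324147e+02] 0.9991189636002089 0.017
side {'mtx': array([[475.35635084,   0.        , 254.52559817],
       [  0.        , 475.35635084, 189.79574735],
       [  0.        ,   0.        ,   1.        ]]), 'extrinsics': array([[ 0.85749351, -0.51434996,  0.01220692, -0.4616155 ],
       [ 0.39077236,  0.66653881,  0.63484091, -0.27362146],
       [-0.33466678, -0.53960183,  0.77254645, -1.43132754],
       [ 0.        ,  0.        ,  0.        ,  1.        ]])}
cyl_1 [(array([129., 174.,  45.,  18.]), 0.93), (array([274., 225.,  33.,  30.]), 0.92), (array([264., 320.,  51.,  42.]), 0.66), (array([247., 164.,  34.,  21.]), 0.64)]
rack [(array([305., 166.,  43.,  28.]), 0.69), (array([272., 209.,  70., 112.]), 0.59)]
trivet [(array([319., 287.,  50.,  46.]), 0.72)]
crate [(array([191., 148.,  55.,  46.]), 0.92)]
mug [(array([182., 187.,  30.,  37.]), 0.55)]
sauce [(array([347., 225.,  24.,  47.]), 0.84)]
bowl [(array([306., 164.,  43.,  28.]), 0.66)]
jar [(array([265., 129.,  22.,  30.]), 0.58)]
mill [(arr
[... 574 characters left out ...]
192.,  21.,  32.]), 0.94), (array([141., 316.,  39.,  56.]), 0.85), (array([302., 193.,  19.,  32.]), 0.7), (array([376., 244.,  28.,  48.]), 0.64)]
rack [(array([258., 185., 141.,  53.]), 0.92)]
trivet [(array([361., 182.,  43.,  49.]), 0.93), (array([304., 196.,  26.,  30.]), 0.27)]
crate [(array([138., 229.,  60.,  67.]), 0.71)]
mug [(array([192., 262.,  39.,  32.]), 0.58), (array([214., 185.,  25.,  28.]), 0.52)]
sauce [(array([324., 124.,  29.,  36.]), 0.96)]
bowl [(array([223., 122.,  47.,  42.]), 0.96), (array([259., 189., 140.,  48.]), 0.19)]
jar [(array([154., 139.,  32.,  36.]), 0.56)]
mill [(array([274., 128.,  17.,  25.]), 0.92)]
spoon []
1.1 [-0.28163637 -0.28250805 -1.06272754]
```

View pics/side0.png

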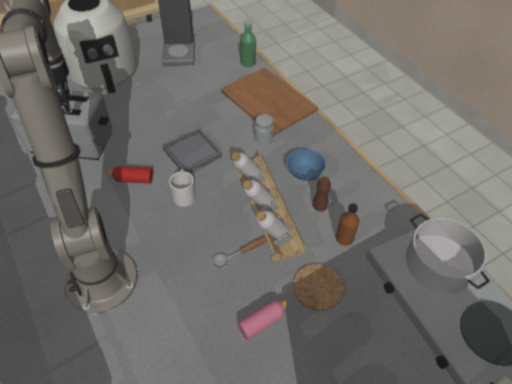

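View pics/top0.png

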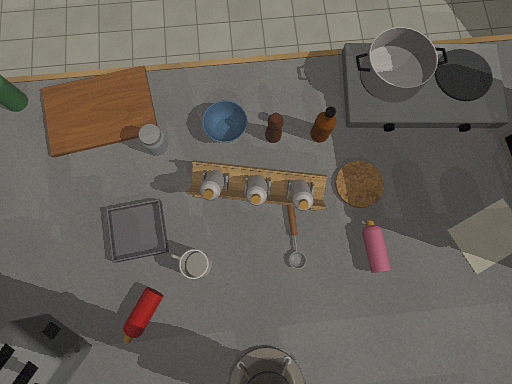

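The side view shows three silver cylinders at about (248,165), (257,190), (268,222). The trivet is at (319,287), the crate at (191,150), and the red and pink decoys lie on the counter. I'll zoom in to measure.

```bash
python3 - <<'E'
import cv2
a=cv2.imread("pics/top0.png")[150:220,180:335]; cv2.imwrite("pics/topz.png",cv2.resize(a,None,fx=5,fy=5,interpolation=cv2.INTER_CUBIC))
a=cv2.imread("pics/side0.png")[140:265,215:315]; cv2.imwrite("pics/sidez.png",cv2.resize(a,None,fx=4.8,fy=4.8,interpolation=cv2.INTER_CUBIC))
E
cat > h.py <<'E'
import numpy as np, cv2
from station import robot, fingers, vision, workorder, recognise
C={n:vision.calibration(n) for n in("side","top")}
def ray(n,px):
    c=C[n];E=c["extrinsics"];R=E[:3,:3];t=E[:3,3]
    d=np.linalg.inv(c["mtx"])@np.array([px[0],px[1],1.]); d=R.T@(d*[1,-1,-1])
    return -R.T@t, d/np.linalg.norm(d)
def onz(n,px,z):
    o,d=ray(n,px); return o+d*(z-o[2])/d[2]
def tri(a,b):
    o1,d1=ray("top",a);o2,d2=ray("side",b)
    s=np.linalg.lstsq(np.c_[d1,-d2],o2-o1,rcond=None)[0]
    p,q=o1+d1*s[0],o2+d2*s[1]; return (p+q)/2,np.linalg.norm(p-q)
def proj(n,p):
    c=C[n];E=c["extrinsics"];q=(E[:3,:3]@np.asarray(p).T).T+E[:3,3]
    q=q*[1,-1,-1]; u=(c["mtx"]@q.T).T; return u[...,:2]/u[...,2:]
E
grep -c . h.py
```

```text
16
```

View pics/topz.png

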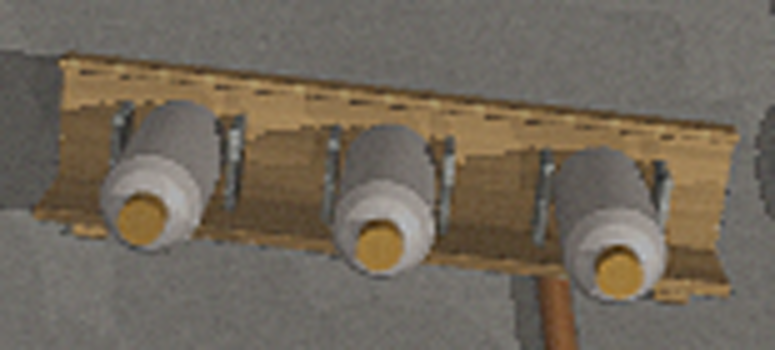

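View pics/sidez.png

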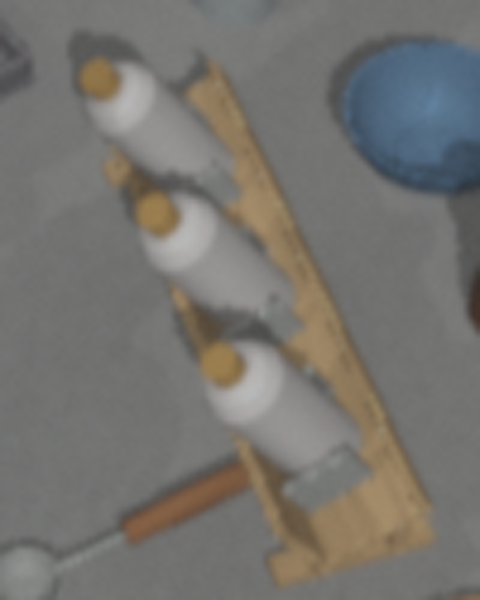

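```bash
python3 - <<'E'
from h import *
top=cv2.imread("pics/top0.png");side=cv2.imread("pics/side0.png")
T=[(207.2,193.9),(255.2,198.7),(303.2,203.9)]
S=[(235.5,155.9),(247.3,184.2),(260.8,215.4)]
P=[]
for t,s in zip(T,S):
    p,e=tri(t,s);P.append(p);print(p.round(4),round(e,4))
P=np.array(P); print(np.linalg.norm(np.diff(P,axis=0),axis=1))
d=P[0]-P[2]; yaw=np.arctan2(-d[0],d[1]); print("yaw",np.degrees(yaw))
ex=np.array([np.cos(yaw),np.sin(yaw),0]); ax=-0.5*ex+[0,0,.866]
# expected stub point 145 along: base height 45mm at floor centre
print("rack xy (from stub at 145):",[(p-ax*0.145).round(4) for p in P])
print("stub z expected",.045+.866*.145)
# trivet, crate by colour/edges
for px in [(336,182),(384,184),(360,160),(360,207)]: print("triv",onz("top",px,.012).round(3))
for px in [(345,287),(294,287),(318,263),(320,310)]: print("trivS",onz("side",px,.012).round(3))
for px in [(103,208),(162,199),(168,256),(110,262)]: print("crate",onz("top",px,.03).round(3))
for px in [(193,130),(222,154),(191,173),(163,147)]: print("crateS",onz("side",px,.03).round(3))
for n,px,z in [("mug",(194,264),.09),("spoon",(290,207),.01),("jar",(150,132),.1),("sauce",(330,112),.17),("mill",(276,118),.14)]: print(n,onz("top",px,z).round(3))
E
python3 - <<'E'
import cv2
a=cv2.imread("pics/top0.png")
cv2.imwrite("pics/tz2.png",cv2.resize(a[150:280,95:215],None,fx=4.6,fy=4.6,interpolation=cv2.INTER_CUBIC))
a=cv2.imread("pics/top0.png")
cv2.imwrite("pics/tz3.png",cv2.resize(a[150:220,320:400],None,fx=6,fy=6,interpolation=cv2.INTER_CUBIC))
E
```

```text
[0.5244 0.1046 0.1694] 0.0049
[ 0.4979 -0.0183  0.1702] 0.0022
[ 0.4717 -0.1406  0.1705] 0.002
[0.12565061 0.12507728]
yaw -12.119321072547354
rack xy (from stub at 145): [array([0.5953, 0.0893, 0.0439]), array([ 0.5688, -0.0335,  0.0446]), array([ 0.5426, -0.1558,  0.0449])]
stub z expected 0.17057
triv [ 0.556 -0.278  0.012]
triv [ 0.536 -0.425  0.012]
triv [ 0.62  -0.364  0.012]
triv [ 0.471 -0.339  0.012]
trivS [ 0.615 -0.395  0.012]
trivS [ 0.484 -0.318  0.012]
trivS [ 0.594 -0.288  0.012]
trivS [ 0.508 -0.417  0.012]
crate [0.542 0.432 0.03 ]
crate [0.552 0.255 0.03 ]
crate [0.381 0.246 0.03 ]
crate [0.381 0.413 0.03 ]
crateS [0.517 0.42  0.03 ]
crateS [0.552 0.254 0.03 ]
crateS [0.414 0.228 0.03 ]
crateS [0.382 0.394 0.03 ]
mug [0.349 0.163 0.09 ]
spoon [ 0.493 -0.127  0.01 ]
jar [0.739 0.265 0.1  ]
sauce [ 0.718 -0.247  0.17 ]
mill [ 0.729 -0.101  0.14 ]
```

View pics/tz2.png

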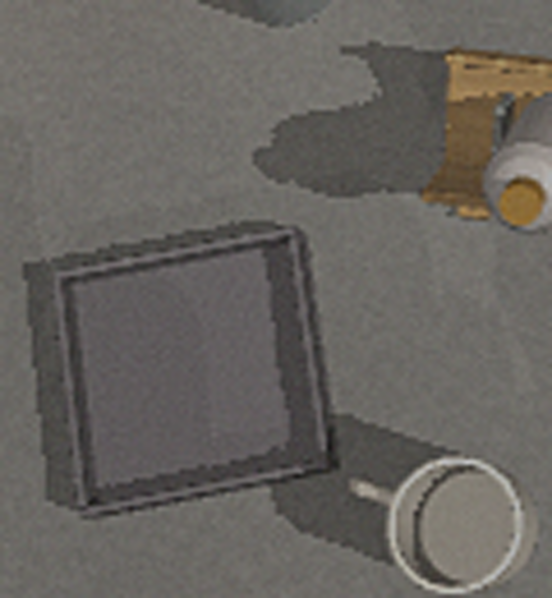

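View pics/tz3.png

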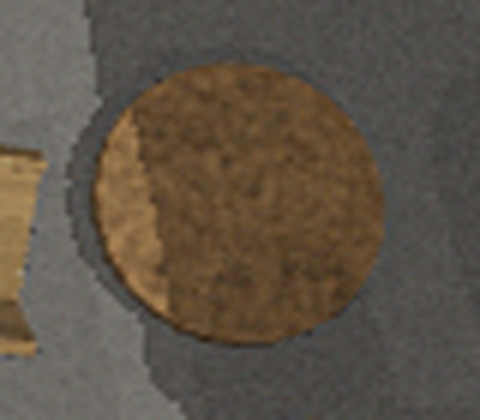

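```bash
cat >> h.py <<'E'
from scipy.spatial.transform import Rotation as Ro
yaw=np.radians(-12.12)
ex=np.array([np.cos(yaw),np.sin(yaw),0]);ey=np.array([-np.sin(yaw),np.cos(yaw),0]);ez=np.array([0,0,1.])
ax=-0.5*ex+np.sqrt(.75)*ez
F=np.array([0.5689,-0.0334,0.045])   # middle bay floor centre
BAY={1:F-.125*ey,2:F,3:F+.125*ey}
TR=onz("top",(360,183.8),.012)[:2]; CR=onz("top",(137.2,230.6),.03)[:2]
def rpy(z,y):
    x=np.cross(y,z); return Ro.from_matrix(np.c_[x,y,z]).as_euler("xyz",degrees=True)
def lean(s): return rpy(-ax,s*ey)
def up(s,th=yaw): return rpy(-ez,s*np.array([-np.sin(th),np.cos(th),0]))
G=0.104  # TCP height along the cylinder axis when gripping
def bpos(b,h): return BAY[b]+ax*(G+h)
def force(n=8):
    v=[]
    for _ in range(n): v.append(robot.current_contact_force()); robot.pause(.02)
    return np.mean(v,0)
E
python3 - <<'E'
from h import *
print(TR,CR)
for s in (1,-1):
    print(s,lean(s),up(s))
    for b in BAY:
        for h in (0,.06,.12,.2): 
            q=robot.inverse_kinematics(bpos(b,h),lean(s)); print(b,h,None if q is None else np.round(q))
    for n,p in(("tr",TR),("cr",CR)):
        th=np.arctan2(p[1],p[0])
        for z in (.12,.33):
          for t in (yaw,th):
            q=robot.inverse_kinematics([*p,z],up(s,t)); print(n,z,None if q is None else np.round(q))
print(robot.current_time_s())
E
```

```text
[ 0.54346779 -0.3511136 ] [0.46397861 0.33236923]
1 [180.    30.   167.88] [180.     0.   167.88]
1 0 [ 15.   4.   1. 129.  -6.  17.  99.]
1 0.06 [-54. -16.  61. 130.  31.  31.  65.]
1 0.12 [-22. -17.  31. 128.  16.  38.  78.]
1 0.2 None
2 0 [-40.   5.  38. 129.  15.  19.  61.]
2 0.06 [-56.  -7.  46. 129.  31.  31.  46.]
2 0.12 [-44. -14.  30. 126.  30.  42.  46.]
2 0.2 None
3 0 [-48.  11.  28. 122.  26.  25.  35.]
3 0.06 [-53.   3.  29. 122.  29.  35.  33.]
3 0.12 [-57.  -5.  28. 120.  31.  45.  30.]
3 0.2 [-63. -13.  25. 116.  33.  60.  27.]
tr 0.12 [ -2.  46.  59.  82. -39.  74. 137.]
tr 0.12 [ -2.  46.  59.  82. -40.  75. 117.]
tr 0.33 [  9.  33.  42.  60. -21.  94. 123.]
tr 0.33 [  9.  33.  43.  60. -22.  94. 102.]
cr 0.12 [-46.  26.  12.  94.  -6.  60.  46.]
cr 0.12 [-42.  26.   6.  94.  -3.  60.  91.]
cr 0.33 [-47.  19.  13.  74.  -4.  87.  44.]
cr 0.33 [-44.  19.   9.  74.  -3.  87.  91.]
-1 [180.   -30.   -12.12] [180.     0.   -12.12]
1 0 [-39.   5.  58. 130. -24.  18. -63.]
1 0.06 [-27.  -8.  40. 130.   9.  27. -95.]
1 0.12 [ -19.  -16.   29.  128.   14.   37. -100.]
1 0.2 None
2 0 [ -53.    6.   51.  129.    9.   18. -113.]
2 0.06 [ -16.   -4.    9.  128.   21.   29. -125.]
2 0.12 [   7.  -11.  -14.  125.   11.   37. -116.]
2 0.2 None
3 0 [ -44.   11.   24.  122.   28.   25. -146.]
3 0.06 [ -22.    3.   -3.  121.   32.   36. -150.]
3 0.12 [ -24.   -3.   -4.  119.   27.   44. -147.]
3 0.2 [ -28.  -10.   -4.  115.   24.   55. -145.]
tr 0.12 [  3.  42.  48.  82. -32.  71. -48.]
tr 0.12 [ -4.  49.  64.  82. -44.  77. -61.]
tr 0.33 [ 12.  32.  37.  60. -18.  93. -59.]
tr 0.33 [  1.  39.  64.  61. -35.  98. -70.]
cr 0.12 [ -64.   30.   37.   95.  -20.   62. -123.]
cr 0.12 [-59.  28.  30.  95. -16.  61. -79.]
cr 0.33 [ -63.   21.   38.   75.  -13.   88. -129.]
cr 0.33 [-59.  20.  31.  75. -10.  88. -83.]
1.1
```

Run:
```python
from h import *
robot.move_to(bpos(2,.12),lean(1))
print(robot.current_tool_pos()-bpos(2,.12), np.round(robot.current_joint_positions(),1))
print("base",force()); 
robot.line_to(bpos(2,.0),lean(1),velocity=.1,f_stop=8)
print(robot.current_tool_pos()-bpos(2,.0), np.round(robot.current_joint_positions(),1),force(3),robot.current_time_s())
im=vision.grab_frame("side");cv2.imwrite("pics/s1.png",cv2.resize(im[100:280,180:350,::-1],None,fx=3.3,fy=3.3))
im=vision.grab_frame("top");cv2.imwrite("pics/t1.png",cv2.resize(im[120:260,160:350,::-1],None,fx=4,fy=4))
```

```text
[0.00045106 0.00105426 0.00033563] [-44.4 -14.4  29.6 126.4  30.1  42.2  45.8]
base [ 0.15766021  0.22581852 -0.10230263]
[1.49398838e-04 3.93161833e-05 3.12381138e-04] [-42.2   5.2  39.6 129.   14.3  18.5  61.9] [-0.00704527 -0.27696915 -0.18576422] 4.9
```

View pics/s1.png

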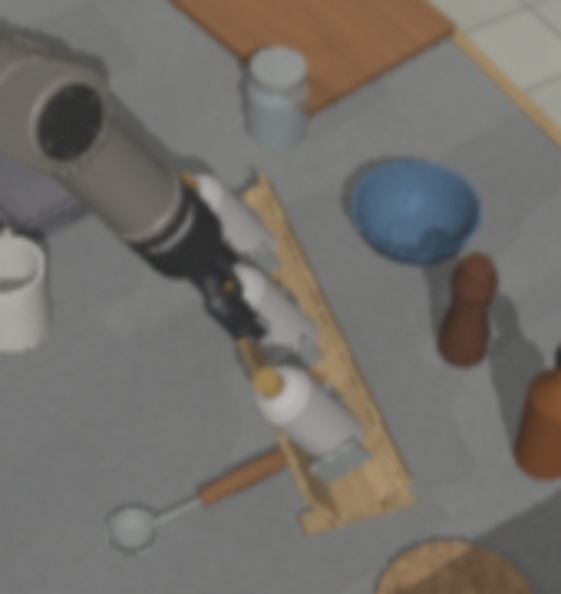

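View pics/t1.png

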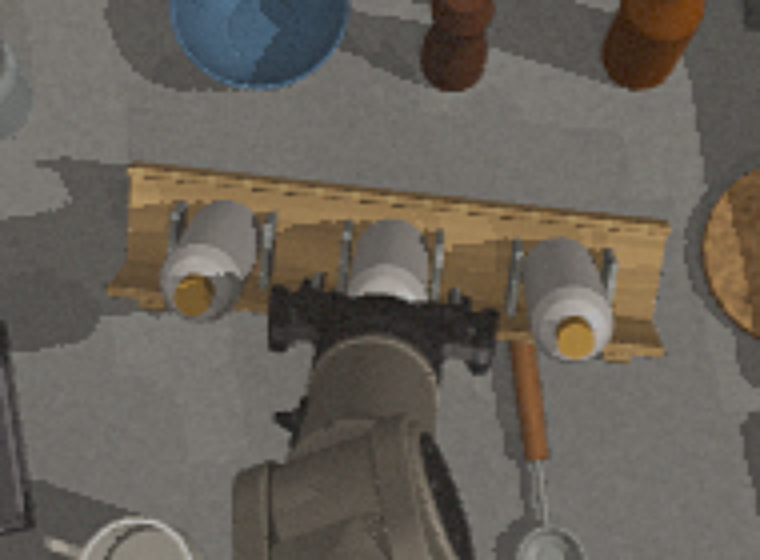

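The gripper straddles the middle cylinder cleanly, with the body centred over it near (380,310) in the zoomed top view. I'll grip, lift and weigh.

Run:
```python
from h import *
f0=force(4)
fingers.gripper_to(0.0,force=60)
print("gap",robot.current_finger_gap(), force(3)-f0)
robot.line_to(bpos(2,.07),lean(1),velocity=.08)
robot.pause(.3); f=force(10); print("lifted",f,f-f0,robot.current_finger_gap(),np.round(robot.current_joint_positions(),1))
print(robot.current_time_s())
im=vision.grab_frame("side");cv2.imwrite("pics/s2.png",cv2.resize(im[100:280,180:350,::-1],None,fx=3.3,fy=3.3))
```

```text
gap 0.6390424699010114 [-3.87544031 -0.29903355  5.36991935]
lifted [ 0.07782923 -0.10653732 -5.08851228] [ 0.05158524 -0.62300679 -5.50071414] 0.6416514708701063 [-47.   -7.6  37.2 128.2  28.7  32.5  48. ]
7.0
```

View pics/s2.png

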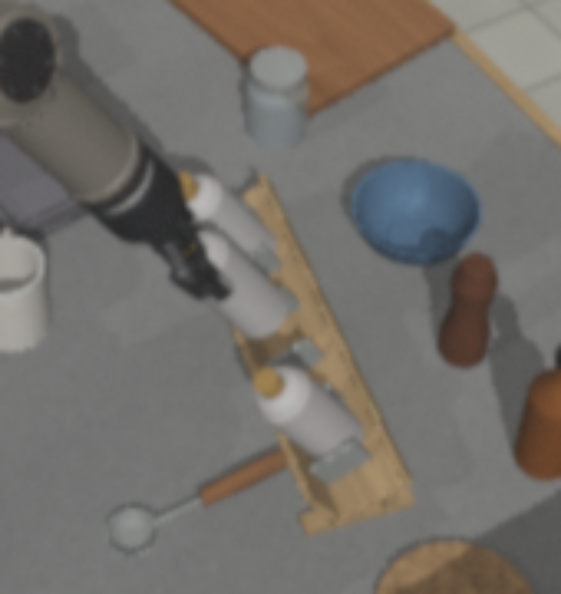

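It weighs about 5.1–5.5 N, so it's the part-used one. I'll put it back home.

Run:
```python
from h import *
robot.line_to(bpos(2,.012),lean(1),velocity=.07)
print("mid",force(3))
r=robot.line_to(bpos(2,-.003),lean(1),velocity=.02,f_stop=4)
print(r,force(3),((robot.current_tool_pos()-bpos(2,0))@ax))
fingers.gripper_to(1.0)
f=force(4);print("released",f,robot.current_finger_gap())
robot.line_to(bpos(2,.085),lean(1),velocity=.15)
print(robot.current_time_s(),np.round(robot.current_joint_positions(),1))
im=vision.grab_frame("side");cv2.imwrite("pics/s3.png",cv2.resize(im[100:280,180:350,::-1],None,fx=3.3,fy=3.3))
```

```text
mid [ 0.09209163 -0.39600278 -5.16491636]
True [-4.4485732   0.89006174  8.216258  ] 0.0003551676456686726
released [ 0.06128672  0.06523052 -0.09835649] 1.001459155460188
9.9167 [-49.6 -10.4  37.8 127.9  30.9  35.9  45.7]
```

View pics/s3.png

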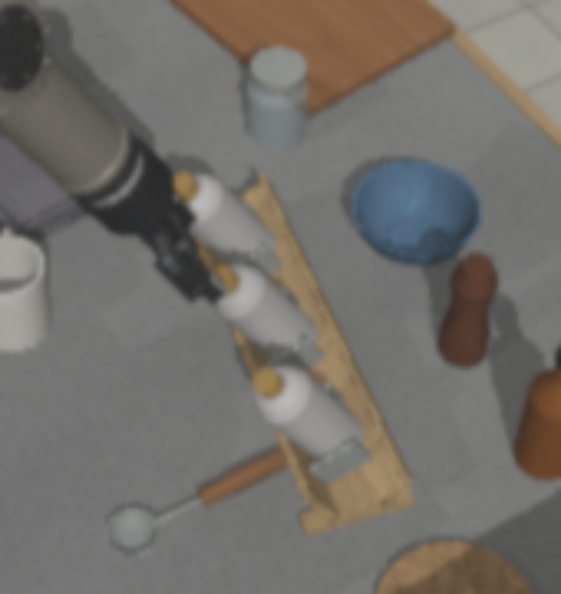

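The middle cylinder is home again, with its stub near (228,278) in the zoomed view. Next is the +y cylinder.

Run:
```python
from h import *
robot.line_to(bpos(3,.1),lean(1),velocity=.15)
robot.line_to(bpos(3,.0),lean(1),velocity=.1,f_stop=8)
print(robot.current_tool_pos()-bpos(3,.0), np.round(robot.current_joint_positions(),1))
f0=force(4)
fingers.gripper_to(0.0,force=60)
print("gap",robot.current_finger_gap(), force(2)-f0)
robot.line_to(bpos(3,.07),lean(1),velocity=.08)
robot.pause(.3); f=force(10); print("lifted",f,f-f0,np.round(robot.current_joint_positions(),1))
print(robot.current_time_s())
im=vision.grab_frame("side");cv2.imwrite("pics/s4.png",cv2.resize(im[100:280,180:350,::-1],None,fx=3.3,fy=3.3))
for n,p in(("tr",TR),("cr",CR)):
    th=np.arctan2(p[1],p[0])
    for z in (.12,.33):
      for t in (yaw,th):
        q=robot.inverse_kinematics([*p,z],up(1,t)); print(n,z,None if q is None else np.round(q))
```

```text
[0.00019926 0.00021174 0.00051703] [-49.8  11.2  30.8 122.2  24.9  24.5  36.5]
gap 0.6359622856641423 [-3.93403512 -0.34341876  5.48372835]
lifted [ 0.06200718  0.06028416 -2.45361056] [-0.29403279  0.21059015 -2.59152092] [-54.9   1.4  30.1 121.6  29.4  36.2  32.3]
14.0917
tr 0.12 [ -3.  47.  61.  82. -41.  75. 139.]
tr 0.12 [ -2.  46.  59.  82. -40.  75. 117.]
tr 0.33 [ 25.  29.  11.  59.  -5.  92. 113.]
tr 0.33 [ -1.  42.  71.  61. -40. 100. 113.]
cr 0.12 [-57.  28.  28.  95. -14.  61.  52.]
cr 0.12 [-53.  27.  22.  94. -11.  61.  98.]
cr 0.33 [-57.  20.  28.  75.  -9.  88.  48.]
cr 0.33 [-57.  20.  28.  75.  -9.  88.  96.]
```

View pics/s4.png

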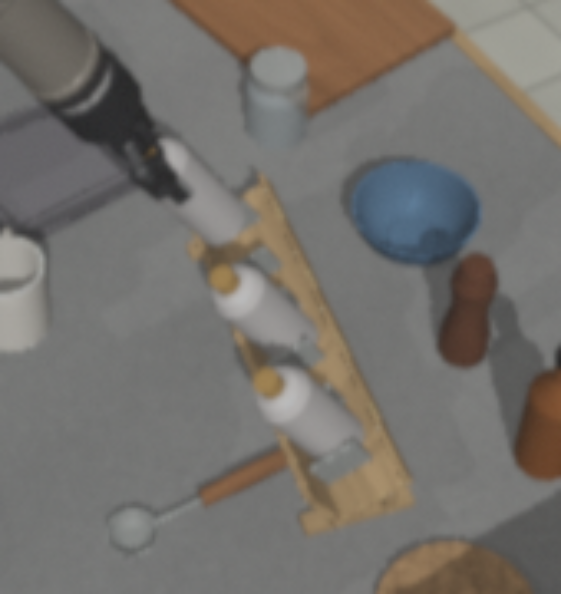

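It weighs 2.5 N, so it's the spent one and goes to the crate.

Run:
```python
from h import *
robot.line_to(bpos(3,.11),lean(1),velocity=.15)
robot.line_to([*CR,.28],up(1),velocity=.15)
robot.line_to([*CR,.122],up(1),velocity=.1)
print(force(3),robot.current_eef_rot())
r=robot.line_to([*CR,.106],up(1),velocity=.02,f_stop=2.5)
print(r,force(3),robot.current_tool_pos(),CR,robot.current_time_s())
im=vision.grab_frame("side");cv2.imwrite("pics/s5.png",cv2.resize(im[70:250,110:280,::-1],None,fx=3.3,fy=3.3))
im=vision.grab_frame("top");cv2.imwrite("pics/t5.png",cv2.resize(im[150:290,80:270,::-1],None,fx=4,fy=4))
```

```text
[ 0.27109856 -0.11533903 -2.64180087] [1.79933709e+02 5.27976574e-02 1.67882537e+02]
True [ 0.76931586 -0.16908055  4.8560025 ] [0.46415153 0.33230007 0.11111476] [0.46397861 0.33236923] 18.6417
```

View pics/s5.png

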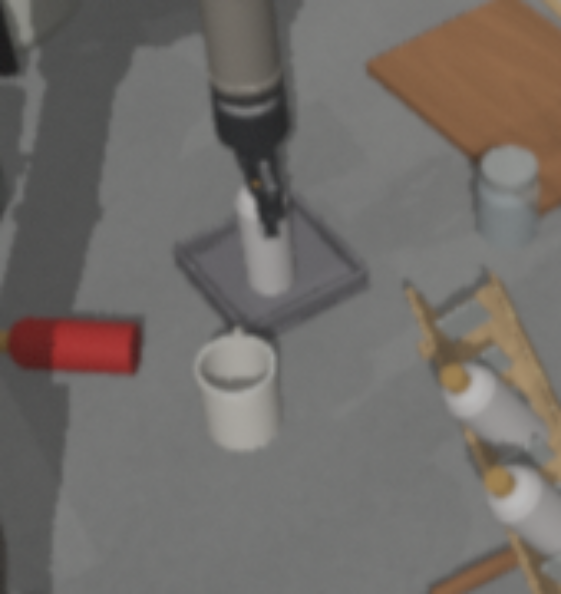

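View pics/t5.png

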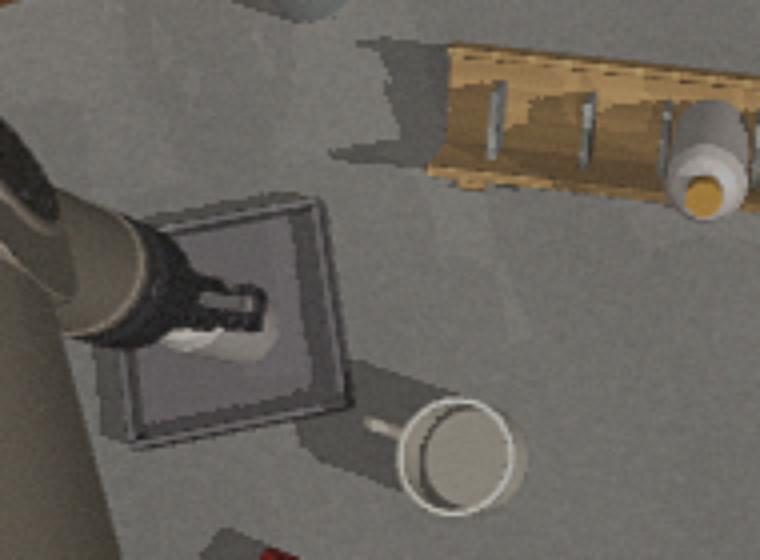

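It stands upright near the middle of the crate, and the mug hasn't moved. I'll release it and fetch the last one from the -y bay.

Run:
```python
from h import *
fingers.gripper_to(1.0); print("rel",force(3))
robot.line_to([*CR,.30],velocity=.15)
im=vision.grab_frame("side");cv2.imwrite("pics/s6.png",cv2.resize(im[70:250,110:280,::-1],None,fx=3.3,fy=3.3))
robot.move_to(bpos(1,.115),lean(1))
print(np.round(robot.current_joint_positions(),1))
robot.line_to(bpos(1,.0),lean(1),velocity=.1,f_stop=8)
print(robot.current_tool_pos()-bpos(1,.0), np.round(robot.current_joint_positions(),1),robot.current_time_s())
im=vision.grab_frame("side");cv2.imwrite("pics/s7.png",cv2.resize(im[120:300,180:350,::-1],None,fx=3.3,fy=3.3))
```

```text
rel [-0.82398463 -0.39803972 -0.57329685]
[ -9.1 -13.8  21.2 127.4   7.9  35.6  85.6]
[ 1.16511823e-04 -1.59997222e-05  1.27710241e-04] [-11.5   3.7  28.5 129.8 -13.5  17.4 106.2] 23.6917
```

View pics/s6.png

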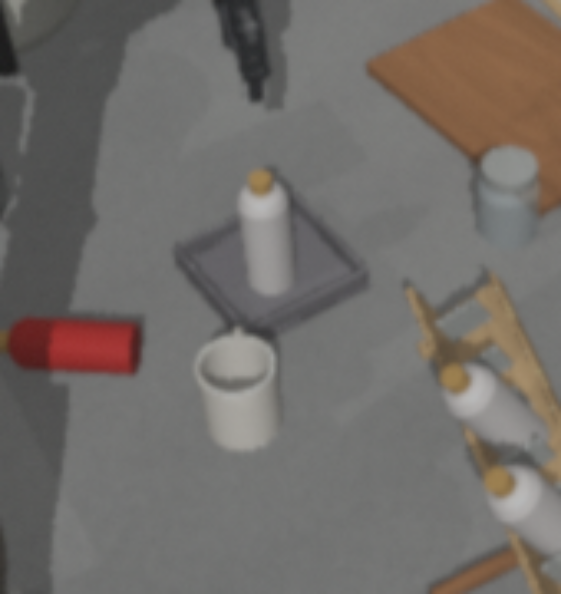

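View pics/s7.png

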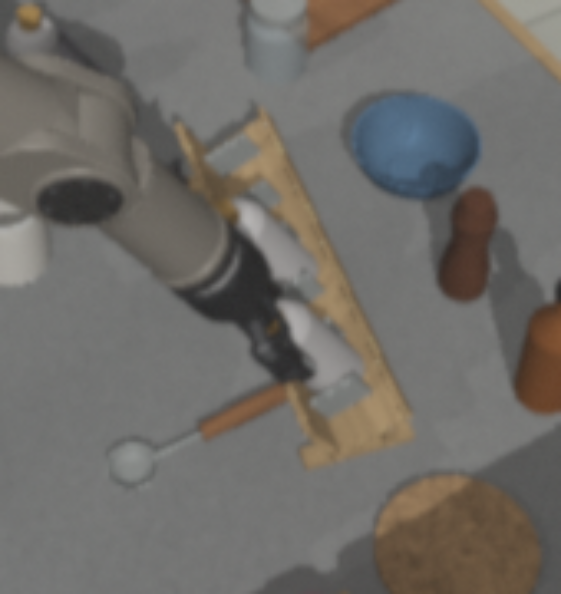

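The spent cylinder stands free and upright in the crate, and the gripper straddles the -y one. I'll grip and weigh it.

Run:
```python
from h import *
f0=force(4)
fingers.gripper_to(0.0,force=80)
print("gap",robot.current_finger_gap(), force(2)-f0)
robot.line_to(bpos(1,.07),lean(1),velocity=.08)
robot.pause(.3); f=force(10); print("lifted",f,f-f0,np.round(robot.current_joint_positions(),1))
robot.line_to(bpos(1,.105),lean(1),velocity=.1)
for t in (yaw,-.57):
    for z in (.29,.116):
        q=robot.inverse_kinematics([*TR,z],up(1,t)); print(None if q is None else np.round(q))
print(robot.current_time_s())
im=vision.grab_frame("side");cv2.imwrite("pics/s8.png",cv2.resize(im[120:300,180:350,::-1],None,fx=3.3,fy=3.3))
```

```text
gap 0.6336747002014933 [-3.13590349  0.29739372  6.26111582]
lifted [-0.1373133   0.17543925 -8.11272693] [-0.13259663  0.0129435  -8.21665203] [-13.1  -7.8  26.8 129.1   5.   28.   88.6]
[ -2.  41.  68.  66. -38.  94. 134.]
[ -0.  44.  54.  82. -36.  72. 135.]
[ -1.  39.  63.  66. -35.  93. 112.]
[ -2.  46.  58.  82. -39.  74. 117.]
26.225
```

View pics/s8.png

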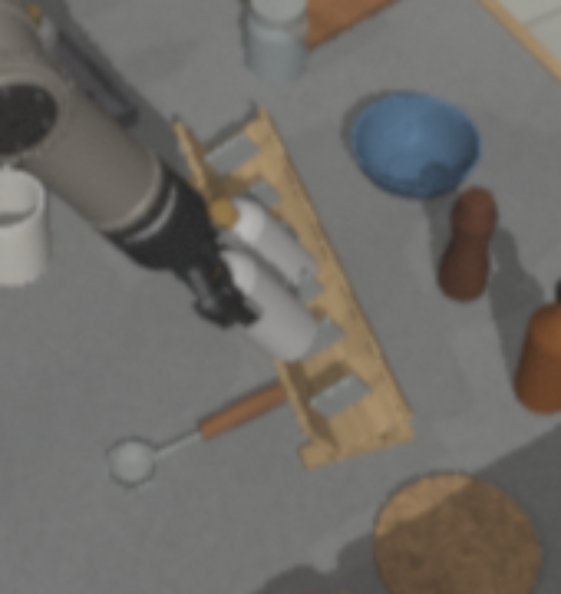

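It weighs 8.1 N, so it's the full one and goes to the trivet.

Run:
```python
from h import *
robot.line_to([*TR,.26],up(1,-.4),velocity=.12)
robot.line_to([*TR,.128],up(1,-.4),velocity=.1)
print(force(3),robot.current_eef_rot())
r=robot.line_to([*TR,.111],up(1,-.4),velocity=.02,f_stop=4)
print(r,force(3),robot.current_tool_pos(),TR,robot.current_time_s())
im=vision.grab_frame("side");cv2.imwrite("pics/s9.png",cv2.resize(im[170:350,230:400,::-1],None,fx=3.3,fy=3.3))
```

```text
[ 0.20670261  0.19399493 -7.80995283] [-1.79976437e+02  1.09324803e-01  1.57082492e+02]
True [ 1.16725753 -0.93850083  5.89193726] [ 0.54380478 -0.35118512  0.11705467] [ 0.54346779 -0.3511136 ] 30.6
```

View pics/s9.png

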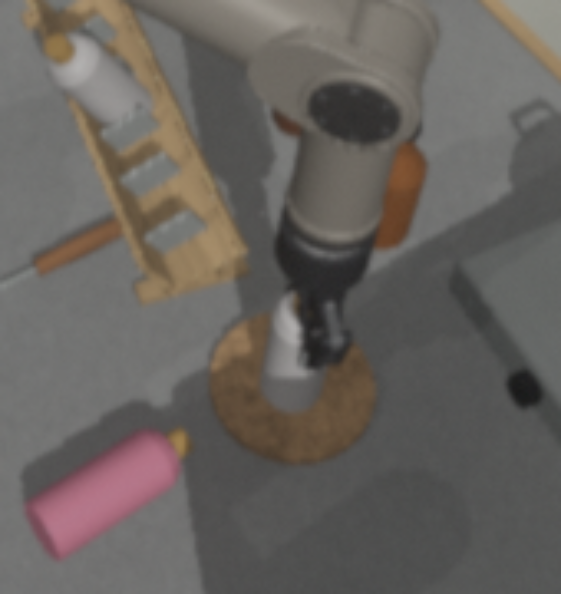

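Run:
```python
from h import *
fingers.gripper_to(1.0); print("rel",force(3))
robot.line_to([*TR,.30],velocity=.12)
robot.move_to([.40,0,.36],up(1,0))
print(force(3),robot.current_time_s())
for n in("side","top"):
    im=vision.grab_frame(n);cv2.imwrite(f"pics/{n}9.png",cv2.resize(im[:,:,::-1],None,fx=1.5,fy=1.5))
```

```text
rel [-0.16713151 -0.31442533 -0.66161822]
[-0.28957717 -0.59764584  0.13100497] 34.3083
```

View pics/side9.png

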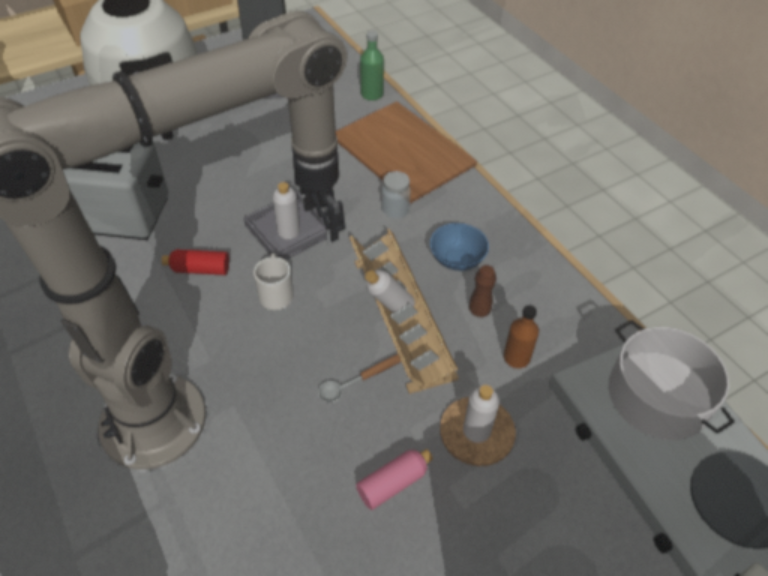

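View pics/top9.png

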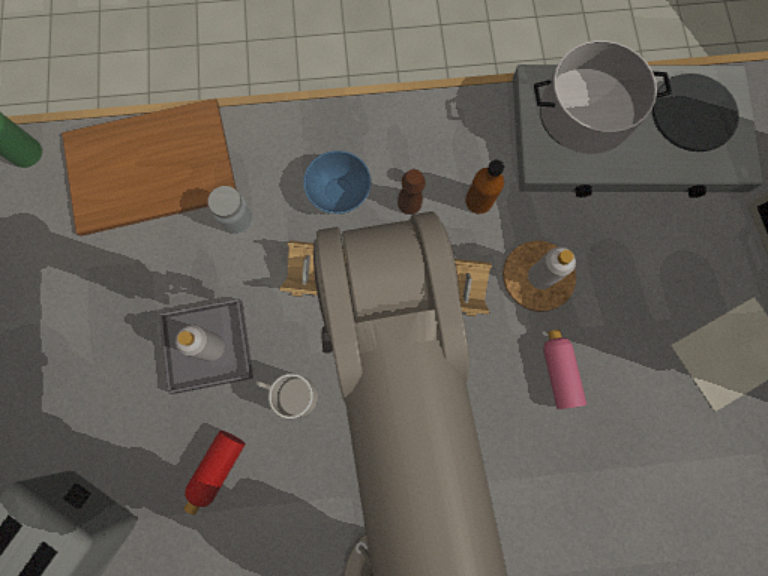

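Run:
```python
from h import *
for n,t,s,e in [("trivet",(566,257),(486.5,391),[*TR,.157]),("crate",(185.5,338),(283.5,187.5),[*CR,.151])]:
    p,r=tri(np.array(t)/1.5,np.array(s)/1.5); print(n,p.round(3),round(r,4),"expect",np.round(e,3))
print("mid stub side px",np.array([371.5,276])/1.5,"home",proj("side",F+ax*.145))
workorder.close_job(); print(robot.current_time_s())
```

```text
trivet [ 0.544 -0.353  0.159] 0.0058 expect [ 0.543 -0.351  0.157]
crate [0.466 0.329 0.152] 0.0044 expect [0.464 0.332 0.151]
mid stub side px [247.66666667 184.        ] home [246.97361427 184.19481964]
the job is handed in; nothing more can be done
the job is handed in; nothing more can be done
```

The job is handed in. All three cylinders are where they should be, and the arm had used about 34 s of the 72 s.

I weighed each cylinder by lifting it out of the rack:

| Cylinder | Weight | What it is | Where it ended up |
|---|---|---|---|
| Middle bay | about 5.2 N | part-used | put back in its own bay |
| +y bay | about 2.5 N | spent | upright in the crate |
| -y bay | about 8.1 N | full | upright in the middle of the trivet |

- **Upright cylinders:** in the last pictures the valve tops of the full and spent cylinders were within about 4 mm of where they should be, so both are centred and upright. The lines from the two cameras missed each other by 4–6 mm, so that check is only good to about 5 mm.
- **Part-used cylinder:** its valve was within 1 pixel of its home position in the side view. The arm hid it in the top view.
- **Other things on the counter:** none looked moved, by eye only. The gripper was clear of everything.
- **Not checked:** I have no verdict from the job itself, and I didn't measure the cylinders' speeds or the peak contact forces.

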